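# Load a grinding jar into a bench jar mill with the push stick

## Robot

A 7-joint arm with a two-finger parallel gripper is mounted at the origin on a cart in front of the work surface, level with it; the furniture and walls round the work are solid. World frame = base frame: x ahead of the robot, y to its left, z up, the work surface at z = 0. Lengths are in m, angles in rad, forces in N, time in s.
With the tool pointing down it reaches from about 0.4 to 0.875 m from the base axis. Payload 6.5 kg.
Tool frame: the origin (TCP) lies on the centre line of the jaws, within the pads' length; the fingertips stand 22 mm ahead of it and the grasp point (between the pads) lies 3 mm ahead of it (robot.tcp_to_tips is the distance from the TCP to the fingertips, in m); z points along the fingers, y is the line along which they close (so a half turn about z gives the same grasp; the last joint's range is limited). The gripper opens to 85 mm and grips with 20 to 120 N. Pads are 22 mm wide; open, the fingers measure 114 mm over their backs; the gripper's body (76 mm by 85 mm) begins 54 mm behind the grasp point. The pads swing forward as they close: fully open they stand 13 mm farther back than shut.
Start: joints at [-1.391, 0.536, -0.004, 1.538, 0.003, 1.067, -0.071], TCP at [0.158, 0.63, 0.253] pointing down, gripper open.
Joint ranges: [-2.7, 2.7], [-0.37, 2.16], [-1.27, 1.26], [0.24, 2.4], [-1.31, 4.45], [0.19, 1.91], [-2.76, 2.76]. Speed limits (rad/s): [2.39, 2.39, 3.14, 3.14, 3.14, 3.14, 3.14].

## Interface

Orientations are given as a 3x3 rotation matrix whose columns are the frame's x, y, z axes.
In Python, from bench import robot gives the robot as it stands.
- The arm moves only by the tool play_rows, never from a script. Its argument "targets" is a list of rows, each an object of numbers: "claw": the opening, from 0 (shut) to 1 (fully open); "dx", "dy", "dz": the shift along the world's x, y, z in m; "ax", "ay", "az": the turn, a rotation vector about the world's x, y, z in degrees. In form: [{"claw": .., "dx": .., "dy": .., "dz": .., "ax": .., "ay": .., "az": ..}, ...]. A call has 1 to 8 rows; each row shifts and turns the commanded pose from where the row before left it; what a row does not reach is not made up. A row lasts 1/8 s, in which the tool goes at most 62.5 mm and 10.7 degrees, less where a joint would pass 70% of its speed; a pose out of reach is approached as far as the arm can. A call with a gripper value outside its range is refused whole. The fingers move at their own pace and stop on an object; the grip force is fixed at half the most. Time passes only in rows, so rows that do not move let the fingers close. It gives the time, the measured TCP pose, the force, the opening and the grip force at its end, in the units of the state.
- robot.sense(): the state, without advancing time (a new reading comes with each control period).
- robot.camera(name): name is "side" or "top" or "wrist"; returns a dict with "color" (400x640x3 uint8, red, green, blue), "range_z" (400x640 float32, m along the optical axis (not along the pixel's ray), 0 where there is no reading), "intrinsics" (3x3 intrinsics, pixels), "camera_from_world" (4x4, takes a point from world to camera coordinates); the wrist camera has in their place "T_tool_cam" (4x4, takes a point from camera to tool coordinates, whose origin is the TCP and whose axes are the flange's). Camera axes: x right, y down, z forward; pixel columns grow to the right and rows downward; lengths in m; the calibration is good to about 2 mm. The wrist camera is an equidistant fisheye: a pixel r from the principal point sees the ray r / f radians off the axis. A picture is of the moment at which its call begins: read the wrist's pose just before it.
- robot.close_job(): hands the job in; it is judged then, once.
Trained networks look in the newest picture that a camera, given by its name, has taken for a name from the list of things; names that differ only in an ending like _2 or _b are one class to them, and where a whole thing is asked for, a point or a joint stands for the part that bears it (a point fixed in the world has none). Each returns a list of dicts, best first, with "p" (0 to 1); they miss things now and then, are a little off and sometimes report something else, mostly with a low value. They report only what shows in the picture. A call takes as long as a camera call.
- robot.cut_out(camera, thing): "pixels" (400x640 bool, what is visible of it) and "xy" ([column, row] in pixels, amid what is visible of it).
The state is a dict: "time_s": time; "joint_positions": joint angles; "qvel": joint speeds; "tau": joint torques, N m; "tcp_pos": TCP position; "ee_rot": TCP orientation; "wrist_force": force on the tool from outside, world axes, zero at the start; "wrist_torque": the same for the moment, N m; "grip_width": finger opening in m; "finger_force": force on a finger pad.
Only numpy, scipy, OpenCV 4.12 (cv2) and the standard library are available. Lean on these libraries where they do the work, as an engineer would, in place of code of your own. Each camera call takes 0.05 s, during which the arm holds its last target. There are 200 camera calls.

## Task

Load the jar mill: take the push stick from its tray and, keeping the hand off the jar, gently roll the white grinding jar along the rails, in under the guard hood and up over the front roller, until it drops into the hollow between the two rollers. Stop pushing as soon as it has dropped in, without pressing it hard against the padded back stop; it must stay there, square on the rollers. Then lay the push stick flat back in its tray, without knocking the hood or the jars and bottles standing round.

Things in the scene. Friction and masses are not known exactly. Their poses are not given: they have to be found in the camera images.
- mill: Fixed blue and grey bench jar mill. Origin: on the bench; x: loading direction, y across, z up. Rail tops z 45 mm; guide plates 124 mm apart, tops z 66; front lip at x -198, top z 58. Clear hood from x -58 to 203, walls y +-70 to 80, underside z 200, top z 212, open only towards -x, yellow front bar. Control box y -70 to -115, x 112 to 198, top z 75. See rollers.
- rollers (a point): On the mill at its x 80, z 40 mm: the front roller's axis when the carriage is at mid setting. The carriage (both rollers and back stop) may be set up to 30 mm nearer or farther along mill x; the setting is not reported and must be felt; it stays put. Rubber rollers 28 mm thick, axes 40 mm apart, free to turn, tops 9 mm above the rails. Padded back stop bar 3 mm beyond the seated jar.
- jar_center (a point): Centre of the grinding jar: white cylinder 62 mm thick, 112 mm long, 0.3 to 0.6 kg, lying across the rails on two black rubber tyres of 70 mm diameter, 22 wide, 80 apart. Its y is its own axis, across the mill. Centre at mill z 80 mm on the rails, 89 on top of a roller, 85 down between the rollers. Rolls easily; climbing the roller takes 1.5 to 5 N at first, nothing at the top.
- stick_grip (a point): Push stick, 0.16 kg, 122 mm long, lying flat. Point at the middle of the red grip block (44 long, 20 wide, 46 high), 30 mm above the underside. Its x axis points along the stick to the blade, z up, y across (close the fingers along y). A vertical gripper on the block would meet the hood's edge before the jar is home: hold it leaning back (away from the blade) by 30 to 45 degrees.
- stick_face (a point): Middle of the white front face of the stick's blade, 100 mm ahead of the middle of the grip block along the stick and 23 mm above its underside; the blade is 90 mm wide and 46 mm high, the face upright when the stick is level.
- tray_rest (a point): Fixed shallow steel tray, floor 3 mm above the bench. Point on its floor where the middle of the stick's grip block belongs; x points the way the blade should point, z up. Inside it reaches from x -57 to 137 mm and y -73 to 73 mm; rim 12 mm above the bench.
- powder_jar: Bystander: white jar with blue cap, 60 mm diameter, 100 mm high; origin under its foot.
- salt_jar: Bystander: white jar with red cap, 66 mm diameter, 111 mm high; origin under its foot.
- beaker: Bystander: clear beaker, 64 mm diameter, 80 mm high; origin under its foot.
- red_bottle: Bystander: red bottle with white cap, 38 mm diameter, 78 mm high; origin under its foot.

How it is judged:
On the way, in this order (a step that is already met when the one before it is completed fails the run):
1. the push stick is lifted out of its tray (height (world z) of stick_grip above 0.07 m), for 0.1 s.
2. the jar is rolled in under the hood with the stick's blade behind it (x of jar_center in the frame of mill above -0.058 m and distance between stick_face and jar_center below 0.07 m), for 0.1 s.
3. the jar has dropped in between the two rollers, free of the blade (x of jar_center in the frame of mill above 0.06 m and z of jar_center in the frame of mill between 0.0826 and 0.0868 m and linear speed of jar below 0.03 m/s and contact force between stick and jar below 0.1 N), for 0.2 s.
At the end, for the whole second after the job is handed in: The jar rests in the hollow between the two rollers (centre 0.0826 to 0.0868 m up, 0.06 to 0.14 m along the mill's x), square within 0.09 rad; the stick lies still, flat (0.06 rad) on the tray floor, its grip block's middle within 40 mm of the tray's point in x and y (x of jar_center in the frame of mill between 0.06 and 0.14 m and z of jar_center in the frame of mill between 0.0826 and 0.0868 m and angle between the y axis of jar_center and the y axis of mill, either way round below 0.09 rad and linear speed of each of jar, stick below 0.02 m/s and x of stick_grip in the frame of tray_rest between -0.04 and 0.04 m and y of stick_grip in the frame of tray_rest between -0.04 and 0.04 m and height (world z) of stick_grip below 0.038 m and angle between stick_grip's own z axis and vertical below 0.06 rad); the robot touches nothing.
It fails at once if the hand or arm touches the jar (over 1 N) (contact force between any of the fingers, the arm and jar above 1 N).
It fails at once if the jar is pushed roughly or pressed hard against the back stop (over 12 N) (contact force between stick and jar above 12 N).
It fails at once if the jar is flung (over 0.5 m/s) (linear speed of jar above 0.5 m/s).
It fails at once if the mill or its hood is knocked by the robot or the stick (over 15 N) (contact force between any of the fingers, the arm, stick and mill above 15 N).
It fails at once if a jar or bottle standing round is shifted (over 20 mm) (distance of any of powder_jar, salt_jar, beaker, red_bottle from where it was at the start of the episode above 0.02 m).
It also fails if it takes over 72 s, if anything falls off the work surface, if the arm or the gripper's body presses on something with over 40 N, if the wrist force passes 120 N, or if a joint passes its speed limit or range.

## Working session

There is one attempt and no reset: what is moved stays moved. The work goes in short steps, Python scripts to look and compute and a tool call to move; the robot and the scene stay as the last step left them, time stands still between calls to the robot, and variables do not carry over. Pictures are saved under pics/ and viewed, at most 10 in all, crops included, and the job is handed in when it is done.

Besides the shell and the picture viewer there is one more tool, called in YAML: its name, and indented under it one key for each argument. play_rows: Moves the arm, as the interface text tells. Its arguments: {"type":"object","properties":{"targets":{"type":"array"}},"required":["targets"]}

```bash
mkdir -p pics; ls
cat > h.py <<'E'
import numpy as np, cv2
from bench import robot
def pts(cam,mask):
    K=cam["intrinsics"];T=np.linalg.inv(cam["camera_from_world"]);z=cam["range_z"]
    v,u=np.nonzero(mask&(z>0));d=z[v,u]
    P=np.c_[(u-K[0,2])/K[0,0]*d,(v-K[1,2])/K[1,1]*d,d]
    return P@T[:3,:3].T+T[:3,3]
E
python3 - <<'E'
from h import *
print(robot.sense())
for n in ["top","side"]:
    c=robot.camera(n); cv2.imwrite(f"pics/{n}0.png",c["color"][:,:,::-1])
    for t in ["mill","jar_center","stick_grip","tray_rest","powder_jar","salt_jar","beaker","red_bottle"]:
        for r in robot.cut_out(n,t)[:2]:
            p=pts(c,r["pixels"]); 
            if len(p): print(n,t,round(r["p"],2),np.round(r["xy"]),len(p),np.round(np.median(p,0),3),np.round(np.percentile(p,2,axis=0),3),np.round(np.percentile(p,98,axis=0),3))
            else: print(n,t,r["p"],r["xy"])
E
```

```text
pics
{'time_s': 0.0, 'joint_positions': array([-1.39118056,  0.537201  , -0.00443473,  1.53888741,  0.00259075,
        1.06727943, -0.07118482]), 'qvel': array([-1.05435040e-03, -6.77548968e-04, -1.38631825e-03,  3.95902675e-04,
        1.53436679e-06,  5.06751838e-04, -1.18176766e-05]), 'tau': array([ 4.68171802e-04, -5.83386004e+01,  1.04875948e+00, -2.59111619e+01,
        1.22992153e-02,  9.47292836e-03,  2.95559255e-05]), 'tcp_pos': array([0.15804537, 0.62987479, 0.25238494]), 'ee_rot': array([[-9.69958456e-01,  2.43270420e-01, -3.09647943e-04],
       [ 2.43270586e-01,  9.69956900e-01, -1.74213258e-03],
       [-1.23464164e-04, -1.76512446e-03, -9.99998435e-01]]), 'wrist_force': array([-0.2512891 , -0.14353974, -1.50908157]), 'wrist_torque': array([0.05573992, 0.03438295, 0.01672028]), 'finger_force': 0.0, 'grip_width': 0.08557842549169412}
top mill 0.9 [398. 241.] 10973 [ 0.452 -0.271  0.206] [ 0.367 -0.427  0.021] [ 0.533 -0.036  0.214]
top jar_center 0.76 [315. 244.] 1132 [ 0.459 -0.075  0.108] [ 0.409 -0.108  0.027] [ 0.51  -0.043  0.117]
top stick_grip 0.57 [223. 254.] 47
[... 1101 characters left out ...]
7 [283. 201.] 192 [ 0.463 -0.075  0.108] [ 0.414 -0.085  0.098] [ 0.508 -0.056  0.114]
side stick_grip 0.73 [265. 167.] 451 [0.436 0.135 0.03 ] [0.394 0.129 0.001] [0.479 0.25  0.048]
side tray_rest 0.63 [271. 164.] 1525 [0.447 0.195 0.   ] [ 0.364  0.087 -0.005] [0.515 0.29  0.01 ]
side powder_jar 0.64 [348. 268.] 698 [ 0.598 -0.3    0.069] [ 0.573 -0.313 -0.003] [ 0.632 -0.238  0.1  ]
side salt_jar 0.7 [394. 282.] 903 [ 0.703 -0.358  0.076] [ 0.679 -0.374 -0.004] [ 0.758 -0.308  0.11 ]
side beaker 0.85 [355. 323.] 821 [ 0.595 -0.427  0.04 ] [ 0.563 -0.468 -0.001] [ 0.62  -0.41   0.079]
side red_bottle 0.37 [391. 281.] 827 [ 0.703 -0.359  0.079] [ 0.68  -0.374  0.007] [ 0.737 -0.325  0.11 ]
```

```bash
python3 -c "
import cv2,numpy as np
a=cv2.imread('pics/top0.png');b=cv2.imread('pics/side0.png')
print(a.shape)"
```

```text
(400, 640, 3)
```

View pics/top0.png

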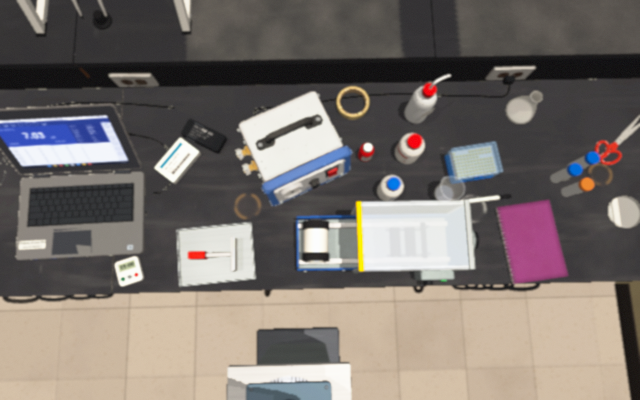

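View pics/side0.png

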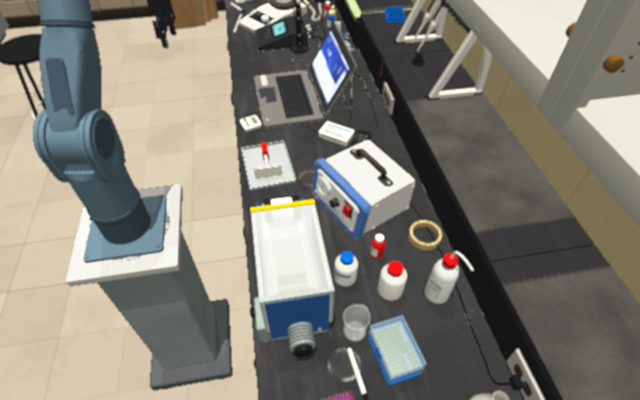

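The top view shows the mill with its loading direction to image right (world −y). The jar is at (315,244), the hood's yellow bar at x≈358, and the stick in its tray has its red grip at (197,255) and blade at (233,254). Both blade and jar face along world −y. Next I'll fit the exact poses.

Run:
```python
from h import *
c=robot.camera("top")
def rect(p,n):
    r=cv2.minAreaRect((p[:,:2]*1000).astype(np.float32)); print(n,len(p),np.round(r[0],1),np.round(r[1],1),round(r[2],2))
m=robot.cut_out("top","mill")[0]["pixels"]; p=pts(c,m); h=p[(p[:,2]>.19)&(p[:,2]<.23)]; rect(h,"hood")
# robust hood long axis: long edges
for nm,th in [("side walls",None)]:
    ys=np.arange(-.41,-.18,.01); lo=[];hi=[]
    for y in ys:
        s=h[abs(h[:,1]-y)<.005]; lo.append(s[:,0].min()); hi.append(s[:,0].max())
    print("slopes dx/dy",np.polyfit(ys,lo,1),np.polyfit(ys,hi,1))
j=robot.cut_out("top","jar_center")[0]["pixels"]; p=pts(c,j); q=p[p[:,2]>.1]; rect(q,"jar top"); print(np.median(q,0))
xs=np.arange(.42,.51,.01); print("jar slope dy/dx",np.polyfit(xs,[q[abs(q[:,0]-x)<.006][:,1].mean() for x in xs],1))
T=robot.cut_out("top","tray_rest")
t=T[0]["pixels"]; p=pts(c,t); rect(p,"tray")
s=robot.cut_out("top","stick_grip")[0]["pixels"]; p=pts(c,s); rect(p,"stick")
R=c["color"].astype(int); red=(R[:,:,0]>130)&(R[:,:,1]<80)&(R[:,:,2]<80)
box=np.zeros_like(red); box[240:275,180:245]=1
p=pts(c,red&box); rect(p,"grip");print(np.median(p,0),np.percentile(p,[3,97],axis=0))
p=pts(c,s&~red); b=p[(p[:,2]>.03)&(p[:,1]<.16)]; rect(b,"blade");print(np.median(b,0)); print("blade slope dy/dx",np.polyfit(b[:,0],b[:,1],1))
cv2.imwrite("pics/crop.png",cv2.resize(c["color"][205:295,170:490,::-1],None,fx=2.5,fy=2.5,interpolation=2))
```

```text
hood 7968 [ 458.  -299.3] [261.6 159.4] 89.76
slopes dx/dy [0.00836823 0.38182075] [0.00094395 0.53657214]
jar top 104 [ 603.1 -278.6] [31.1 31.8] 87.62
[ 0.60270499 -0.27836326  0.10204819]
jar slope dy/dx [nan nan]
tray 3768 [439.9 192.9] [152.7 202.1] 4.54
stick 536 [434.7 200.4] [ 87.2 130.8] 0.81
grip 110 [434.4 232.5] [39.6 16. ] 89.74
[0.43428222 0.23109585 0.0499041 ] [[0.42651975 0.21409675 0.0420532 ]
 [0.44231651 0.25059031 0.0542372 ]]
blade 188 [436.4 147.2] [85.3 24.3] 0.68
[0.43606049 0.14009292 0.04852788]
blade slope dy/dx [0.01609914 0.13386999]<stdin>:13: RuntimeWarning: Mean of empty slice.
  ret = ret.dtype.type(ret / rcount)
```

View pics/crop.png

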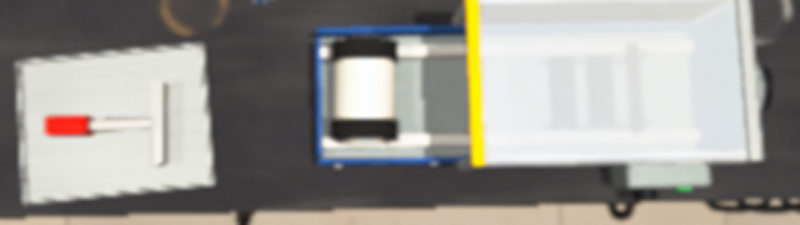

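play_rows:
  targets:
    - {"claw": 1, "dx": 0.0345, "dy": -0.036, "dz": 0, "ax": 0, "ay": 0, "az": -9.5}
    - {"claw": 1, "dx": 0.0345, "dy": -0.036, "dz": 0, "ax": 0, "ay": 0, "az": -9.5}
    - {"claw": 1, "dx": 0.0345, "dy": -0.036, "dz": 0, "ax": 0, "ay": 0, "az": -9.5}
    - {"claw": 1, "dx": 0.0345, "dy": -0.036, "dz": 0, "ax": 0, "ay": 0, "az": -9.5}
    - {"claw": 1, "dx": 0.0345, "dy": -0.036, "dz": 0, "ax": 0, "ay": 0, "az": -9.5}
    - {"claw": 1, "dx": 0.0345, "dy": -0.036, "dz": 0, "ax": 0, "ay": 0, "az": -9.5}
    - {"claw": 1, "dx": 0.0345, "dy": -0.036, "dz": 0, "ax": 0, "ay": 0, "az": -9.5}
    - {"claw": 1, "dx": 0.0345, "dy": -0.036, "dz": 0, "ax": 0, "ay": 0, "az": -9.5}

```text
time_s: 2.15
tcp_pos: [0.4352, 0.3413, 0.2536]
ee_rot: [[0.007, 1.0, 0.0], [1.0, -0.007, 0.001], [0.001, 0.0, -1.0]]
wrist_force: [0.2, 0.6, -0.7]
grip_width: 0.0853
finger_force: 0.0
```

play_rows:
  targets:
    - {"claw": 1, "dx": 0, "dy": 0, "dz": -0.014, "ax": -9, "ay": 0, "az": 0}
    - {"claw": 1, "dx": 0, "dy": 0, "dz": -0.014, "ax": -9, "ay": 0, "az": 0}
    - {"claw": 1, "dx": 0, "dy": 0, "dz": -0.014, "ax": -9, "ay": 0, "az": 0}
    - {"claw": 1, "dx": 0, "dy": 0, "dz": -0.014, "ax": -9, "ay": 0, "az": 0}
    - {"claw": 1, "dx": 0, "dy": 0, "dz": -0.014, "ax": -9, "ay": 0, "az": 0}
    - {"claw": 1, "dx": 0, "dy": 0, "dz": 0, "ax": 0, "ay": 0, "az": 0}

```text
time_s: 2.9
tcp_pos: [0.432, 0.3437, 0.1791]
ee_rot: [[-0.005, 1.0, -0.0], [0.704, 0.003, -0.71], [-0.71, -0.004, -0.704]]
wrist_force: [-0.5, -0.0, 0.4]
grip_width: 0.0852
finger_force: 0.0
```

play_rows:
  targets:
    - {"claw": 1, "dx": 0.001, "dy": -0.016, "dz": -0.036, "ax": 0, "ay": 0, "az": 0}
    - {"claw": 1, "dx": 0.001, "dy": -0.016, "dz": -0.036, "ax": 0, "ay": 0, "az": 0}
    - {"claw": 1, "dx": 0, "dy": -0.018, "dz": -0.018, "ax": 0, "ay": 0, "az": 0}
    - {"claw": 1, "dx": 0, "dy": -0.018, "dz": -0.018, "ax": 0, "ay": 0, "az": 0}
    - {"claw": 1, "dx": 0, "dy": -0.018, "dz": -0.018, "ax": 0, "ay": 0, "az": 0}
    - {"claw": 1, "dx": 0, "dy": -0.017, "dz": -0.017, "ax": 0, "ay": 0, "az": 0}
    - {"claw": 1, "dx": 0, "dy": 0, "dz": 0, "ax": 0, "ay": 0, "az": 0}

```text
time_s: 3.78
tcp_pos: [0.4366, 0.2379, 0.0416]
ee_rot: [[0.004, 1.0, -0.002], [0.708, -0.004, -0.706], [-0.706, 0.002, -0.708]]
wrist_force: [0.2, 0.8, 1.3]
grip_width: 0.0856
finger_force: 0.0
```

Run:
```python
from h import *
s=robot.sense(); print(np.round(s["joint_positions"],2))
c=robot.camera("wrist"); cv2.imwrite("pics/w1.png",c["color"][:,:,::-1])
# roller ys from top image
t=robot.camera("top");K=t["intrinsics"];T=np.linalg.inv(t["camera_from_world"])
for u,z in [(297.5,.058),(395.2,.054),(410,.054),(423.2,.09),(315,.115)]:
    r=T[:3,:3]@np.array([(u-K[0,2])/K[0,0],(243-K[1,2])/K[1,1],1]);k=(z-T[2,3])/r[2];print(u,np.round(T[:3,3]+k*r,4))
```

```text
[-1.19  1.    0.45  1.69  0.14  1.11 -0.92]
297.5 [ 0.4589 -0.0303  0.058 ]
395.2 [ 0.4537 -0.2846  0.054 ]
410 [ 0.4528 -0.3232  0.054 ]
423.2 [ 0.4489 -0.3487  0.09  ]
315 [ 0.4526 -0.0751  0.115 ]
```

View pics/w1.png

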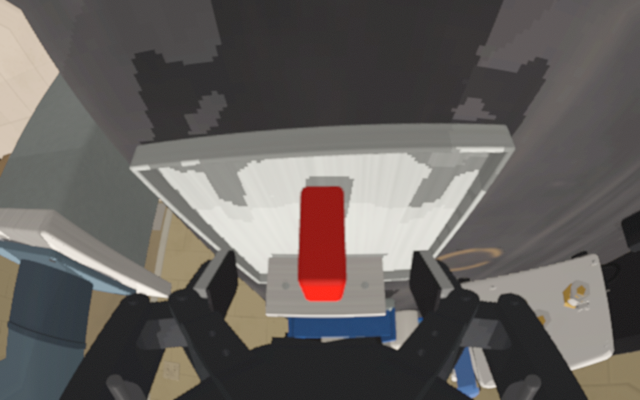

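The wrist view shows the red grip centred between the open fingers at about (322,245). I'll lower slightly, close and lift.

play_rows:
  targets:
    - {"claw": 1, "dx": 0, "dy": 0.003, "dz": -0.006, "ax": 0, "ay": 0, "az": 0}
    - {"claw": 0.1, "dx": 0, "dy": 0, "dz": 0, "ax": 0, "ay": 0, "az": 0}
    - {"claw": 0, "dx": 0, "dy": 0, "dz": 0, "ax": 0, "ay": 0, "az": 0}
    - {"claw": 0, "dx": 0, "dy": 0, "dz": 0, "ax": 0, "ay": 0, "az": 0}
    - {"claw": 0, "dx": 0, "dy": 0, "dz": 0, "ax": 0, "ay": 0, "az": 0}
    - {"claw": 0, "dx": 0, "dy": 0, "dz": 0, "ax": 0, "ay": 0, "az": 0}
    - {"claw": 0, "dx": 0, "dy": 0, "dz": 0, "ax": 0, "ay": 0, "az": 0}
    - {"claw": 0, "dx": 0, "dy": 0, "dz": 0, "ax": 0, "ay": 0, "az": 0}

```text
time_s: 4.88
tcp_pos: [0.4363, 0.2424, 0.0344]
ee_rot: [[0.002, 1.0, 0.0], [0.707, -0.001, -0.707], [-0.707, 0.001, -0.707]]
wrist_force: [0.0, 0.5, 1.7]
grip_width: 0.0191
finger_force: 59.2
```

play_rows:
  targets:
    - {"claw": 0, "dx": 0, "dy": 0, "dz": 0.022, "ax": 0, "ay": 0, "az": 0}
    - {"claw": 0, "dx": 0, "dy": 0, "dz": 0.028, "ax": 0, "ay": 0, "az": 0}
    - {"claw": 0, "dx": 0.005, "dy": -0.01, "dz": 0.02, "ax": 0, "ay": 0, "az": 0}
    - {"claw": 0, "dx": 0.006, "dy": -0.03, "dz": 0, "ax": 0, "ay": 0, "az": 0}
    - {"claw": 0, "dx": 0.006, "dy": -0.03, "dz": 0, "ax": 0, "ay": 0, "az": 0}
    - {"claw": 0, "dx": 0.006, "dy": -0.03, "dz": 0, "ax": 0, "ay": 0, "az": 0}
    - {"claw": 0, "dx": 0, "dy": -0.02, "dz": 0, "ax": 0, "ay": 0, "az": 0}
    - {"claw": 0, "dx": 0, "dy": 0, "dz": 0, "ax": 0, "ay": 0, "az": 0}

```text
time_s: 5.88
tcp_pos: [0.4587, 0.1207, 0.1049]
ee_rot: [[0.003, 1.0, -0.002], [0.707, -0.004, -0.708], [-0.708, 0.001, -0.707]]
wrist_force: [0.5, 0.8, -0.8]
grip_width: 0.0195
finger_force: 58.9
```

Run:
```python
from h import *
s=robot.sense(); print(np.round(s["joint_positions"],2),s["tcp_pos"],s["wrist_force"])
c=robot.camera("side"); t=robot.camera("top"); cv2.imwrite("pics/t2.png",cv2.resize(t["color"][190:300,200:400,::-1],None,fx=4,fy=4,interpolation=2))
for n,k in [("side",c),("top",t)]:
  for th in ["stick_grip","stick_face","jar_center"]:
    for r in robot.cut_out(n,th)[:1]:
        p=pts(k,r["pixels"]); print(n,th,round(r["p"],2),len(p),np.round(np.percentile(p,[3,50,97],axis=0),3).tolist())
        if th=="stick_face":
            b=p[(p[:,2]>.09)]; print(np.polyfit(b[:,0],b[:,1],1),np.polyfit(b[:,0],b[:,2],1))
```

```text
[-1.11  0.85  0.54  1.88  0.25  1.01 -0.82] [0.4587153  0.12073245 0.10486364] [ 0.52458934  0.80285817 -0.79209785]
side stick_grip 0.69 526 [[0.417, 0.008, 0.075], [0.457, 0.013, 0.101], [0.499, 0.117, 0.118]]
side stick_face 0.74 539 [[0.416, 0.008, 0.069], [0.458, 0.013, 0.1], [0.499, 0.123, 0.118]]
[0.01084648 0.03434943] [0.00465741 0.10447658]
side jar_center 0.72 202 [[0.413, -0.085, 0.0], [0.455, -0.074, 0.108], [0.504, 0.034, 0.113]]
top stick_grip 0.89 491 [[0.42, 0.016, 0.077], [0.459, 0.052, 0.117], [0.496, 0.131, 0.123]]
top stick_face 0.94 470 [[0.423, 0.016, 0.083], [0.459, 0.052, 0.117], [0.492, 0.131, 0.124]]
[-0.00763769  0.06759254] [0.05354408 0.08886032]
top jar_center 0.55 1143 [[0.41, -0.106, 0.079], [0.461, -0.075, 0.108], [0.515, -0.045, 0.117]]
```

View pics/t2.png

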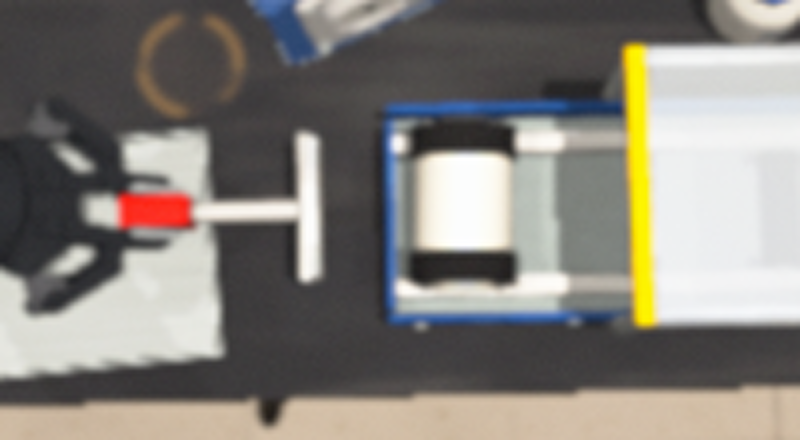

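The stick is square and clear of the tray. The blade edge is at pixel (320,208) in this crop, the jar's back tyre edge at ~(412,200), and both are lined up. I'll now advance to gentle contact.

play_rows:
  targets:
    - {"claw": 0, "dx": 0, "dy": -0.008, "dz": -0.003, "ax": 0, "ay": 0, "az": 0}
    - {"claw": 0, "dx": 0, "dy": -0.01, "dz": -0.002, "ax": 0, "ay": 0, "az": 0}
    - {"claw": 0, "dx": 0, "dy": -0.01, "dz": 0, "ax": 0, "ay": 0, "az": 0}
    - {"claw": 0, "dx": 0, "dy": -0.006, "dz": 0, "ax": 0, "ay": 0, "az": 0}
    - {"claw": 0, "dx": 0, "dy": -0.004, "dz": 0, "ax": 0, "ay": 0, "az": 0}
    - {"claw": 0, "dx": 0, "dy": -0.003, "dz": 0, "ax": 0, "ay": 0, "az": 0}
    - {"claw": 0, "dx": 0, "dy": -0.003, "dz": 0, "ax": 0, "ay": 0, "az": 0}
    - {"claw": 0, "dx": 0, "dy": -0.003, "dz": 0, "ax": 0, "ay": 0, "az": 0}

```text
time_s: 7.28
tcp_pos: [0.4592, 0.0755, 0.0993]
ee_rot: [[0.001, 1.0, 0.0], [0.707, -0.001, -0.707], [-0.707, 0.001, -0.707]]
wrist_force: [-0.0, 0.5, -1.7]
grip_width: 0.0195
finger_force: 59.0
```

play_rows:
  targets:
    - {"claw": 0, "dx": 0, "dy": -0.003, "dz": 0, "ax": 0, "ay": 0, "az": 0}
    - {"claw": 0, "dx": 0, "dy": -0.003, "dz": 0, "ax": 0, "ay": 0, "az": 0}
    - {"claw": 0, "dx": 0, "dy": -0.003, "dz": 0, "ax": 0, "ay": 0, "az": 0}
    - {"claw": 0, "dx": 0, "dy": -0.003, "dz": 0, "ax": 0, "ay": 0, "az": 0}
    - {"claw": 0, "dx": 0, "dy": -0.003, "dz": 0, "ax": 0, "ay": 0, "az": 0}
    - {"claw": 0, "dx": 0, "dy": -0.004, "dz": 0, "ax": 0, "ay": 0, "az": 0}
    - {"claw": 0, "dx": 0, "dy": -0.004, "dz": 0, "ax": 0, "ay": 0, "az": 0}
    - {"claw": 0, "dx": 0, "dy": -0.004, "dz": 0, "ax": 0, "ay": 0, "az": 0}

```text
time_s: 8.28
tcp_pos: [0.4592, 0.0481, 0.0993]
ee_rot: [[0.001, 1.0, -0.0], [0.707, -0.001, -0.707], [-0.707, 0.001, -0.707]]
wrist_force: [0.3, 1.0, -1.7]
grip_width: 0.0196
finger_force: 59.0
```

```bash
cat > look.py <<'E'
from h import *
import sys
s=robot.sense(); print(s["tcp_pos"],s["wrist_force"],np.round(s["joint_positions"],2))
t=robot.camera("top")
for th in ["stick_face","jar_center"]:
    for r in robot.cut_out("top",th)[:2]:
        p=pts(t,r["pixels"]); print(th,round(r["p"],2),np.round(r["xy"],1),len(p),np.round(np.percentile(p,[3,50,97],axis=0),3).tolist())
cv2.imwrite(f"pics/{sys.argv[1]}.png",cv2.resize(t["color"][190:300,240:440,::-1],None,fx=4,fy=4,interpolation=2))
E
python3 look.py t3
```

```text
[0.45915953 0.04812398 0.09930889] [ 0.33946709  0.99225149 -1.72929223] [-1.05  0.83  0.58  1.99  0.31  0.88 -0.8 ]
stick_face 0.78 [289.  243.4] 407 [[0.424, -0.058, 0.094], [0.458, -0.013, 0.113], [0.493, 0.058, 0.119]]
jar_center 0.59 [322.7 241.4] 1014 [[0.411, -0.122, 0.093], [0.46, -0.093, 0.109], [0.509, -0.065, 0.117]]
jar_center 0.53 [287.9 241.7] 409 [[0.426, -0.058, 0.091], [0.458, -0.008, 0.113], [0.486, 0.056, 0.118]]
```

play_rows:
  targets:
    - {"claw": 0, "dx": 0, "dy": -0.005, "dz": 0, "ax": 0, "ay": 0, "az": 0}
    - {"claw": 0, "dx": 0, "dy": -0.006, "dz": 0, "ax": 0, "ay": 0, "az": 0}
    - {"claw": 0, "dx": 0, "dy": -0.006, "dz": 0, "ax": 0, "ay": 0, "az": 0}
    - {"claw": 0, "dx": 0, "dy": -0.006, "dz": 0, "ax": 0, "ay": 0, "az": 0}
    - {"claw": 0, "dx": 0, "dy": -0.006, "dz": 0, "ax": 0, "ay": 0, "az": 0}
    - {"claw": 0, "dx": 0, "dy": -0.006, "dz": 0, "ax": 0, "ay": 0, "az": 0}
    - {"claw": 0, "dx": 0, "dy": -0.006, "dz": 0, "ax": 0, "ay": 0, "az": 0}
    - {"claw": 0, "dx": 0, "dy": -0.006, "dz": 0, "ax": 0, "ay": 0, "az": 0}

```text
time_s: 9.43
tcp_pos: [0.4592, 0.0011, 0.0993]
ee_rot: [[0.001, 1.0, -0.0], [0.707, -0.001, -0.707], [-0.707, 0.001, -0.707]]
wrist_force: [0.2, 0.4, -1.1]
grip_width: 0.0194
finger_force: 59.0
```

play_rows:
  targets:
    - {"claw": 0, "dx": 0, "dy": -0.006, "dz": 0, "ax": 0, "ay": 0, "az": 0}
    - {"claw": 0, "dx": 0, "dy": -0.006, "dz": 0, "ax": 0, "ay": 0, "az": 0}
    - {"claw": 0, "dx": 0, "dy": -0.006, "dz": 0, "ax": 0, "ay": 0, "az": 0}
    - {"claw": 0, "dx": 0, "dy": -0.006, "dz": 0, "ax": 0, "ay": 0, "az": 0}
    - {"claw": 0, "dx": 0, "dy": -0.006, "dz": 0, "ax": 0, "ay": 0, "az": 0}
    - {"claw": 0, "dx": 0, "dy": -0.006, "dz": 0, "ax": 0, "ay": 0, "az": 0}
    - {"claw": 0, "dx": 0, "dy": -0.006, "dz": 0, "ax": 0, "ay": 0, "az": 0}
    - {"claw": 0, "dx": 0, "dy": -0.006, "dz": 0, "ax": 0, "ay": 0, "az": 0}

```text
time_s: 10.42
tcp_pos: [0.4592, -0.0469, 0.0993]
ee_rot: [[0.001, 1.0, 0.0], [0.707, -0.001, -0.707], [-0.707, 0.001, -0.707]]
wrist_force: [-0.3, -0.3, -1.8]
grip_width: 0.0192
finger_force: 59.0
```

play_rows:
  targets:
    - {"claw": 0, "dx": 0, "dy": -0.006, "dz": 0, "ax": 0, "ay": 0, "az": 0}
    - {"claw": 0, "dx": 0, "dy": -0.006, "dz": 0, "ax": 0, "ay": 0, "az": 0}
    - {"claw": 0, "dx": 0, "dy": -0.006, "dz": 0, "ax": 0, "ay": 0, "az": 0}
    - {"claw": 0, "dx": 0, "dy": -0.006, "dz": 0, "ax": 0, "ay": 0, "az": 0}
    - {"claw": 0, "dx": 0, "dy": -0.005, "dz": 0, "ax": 0, "ay": 0, "az": 0}
    - {"claw": 0, "dx": 0, "dy": -0.005, "dz": 0, "ax": 0, "ay": 0, "az": 0}
    - {"claw": 0, "dx": 0, "dy": -0.004, "dz": 0, "ax": 0, "ay": 0, "az": 0}
    - {"claw": 0, "dx": 0, "dy": -0.004, "dz": 0, "ax": 0, "ay": 0, "az": 0}

```text
time_s: 11.42
tcp_pos: [0.4592, -0.0887, 0.0993]
ee_rot: [[0.001, 1.0, 0.0], [0.707, -0.001, -0.707], [-0.707, 0.001, -0.707]]
wrist_force: [-0.4, 0.5, -1.0]
grip_width: 0.0195
finger_force: 58.9
```

```bash
python3 look.py t4
```

```text
[ 0.4591951  -0.08873736  0.09927493] [-0.37639117  0.51792163 -0.99676101] [-0.9   0.83  0.67  2.13  0.44  0.65 -0.73]
stick_face 0.82 [331.4 240.3] 224 [[0.451, -0.171, 0.093], [0.459, -0.112, 0.112], [0.467, -0.078, 0.118]]
jar_center 0.63 [228.8 271.1] 1277 [[0.365, 0.093, -0.0], [0.393, 0.151, 0.004], [0.436, 0.244, 0.015]]
```

View pics/t4.png

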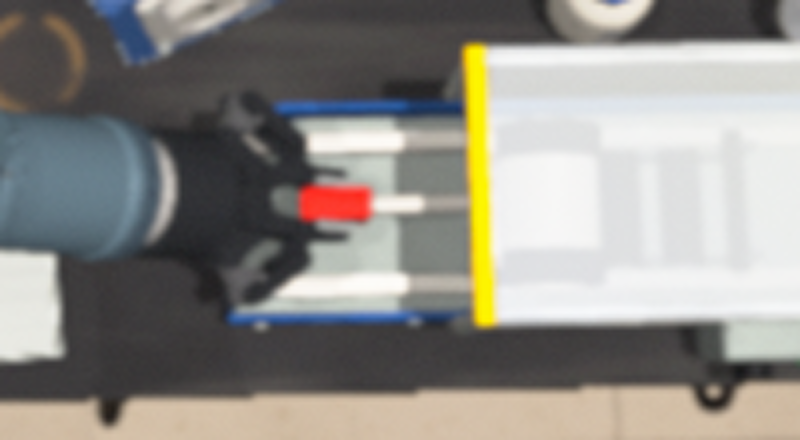

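The jar is seen through the hood, centred at crop column ~549. The front roller is at ~621 and the back roller at ~682, so the crest is about 45 mm ahead. I'll push slowly and watch the force.

play_rows:
  targets:
    - {"claw": 0, "dx": 0, "dy": -0.003, "dz": 0, "ax": 0, "ay": 0, "az": 0}
    - {"claw": 0, "dx": 0, "dy": -0.003, "dz": 0, "ax": 0, "ay": 0, "az": 0}
    - {"claw": 0, "dx": 0, "dy": -0.003, "dz": 0, "ax": 0, "ay": 0, "az": 0}
    - {"claw": 0, "dx": 0, "dy": -0.003, "dz": 0, "ax": 0, "ay": 0, "az": 0}
    - {"claw": 0, "dx": 0, "dy": -0.003, "dz": 0, "ax": 0, "ay": 0, "az": 0}
    - {"claw": 0, "dx": 0, "dy": -0.003, "dz": 0, "ax": 0, "ay": 0, "az": 0}
    - {"claw": 0, "dx": 0, "dy": -0.003, "dz": 0, "ax": 0, "ay": 0, "az": 0}

```text
time_s: 12.45
tcp_pos: [0.4591, -0.1098, 0.0993]
ee_rot: [[0.001, 1.0, -0.0], [0.707, -0.001, -0.707], [-0.707, 0.001, -0.707]]
wrist_force: [0.6, 0.7, -1.4]
grip_width: 0.0193
finger_force: 58.9
```

play_rows:
  targets:
    - {"claw": 0, "dx": 0, "dy": -0.003, "dz": 0, "ax": 0, "ay": 0, "az": 0}
    - {"claw": 0, "dx": 0, "dy": -0.003, "dz": 0, "ax": 0, "ay": 0, "az": 0}

```text
time_s: 12.7
tcp_pos: [0.459, -0.1153, 0.0991]
ee_rot: [[0.002, 1.0, -0.0], [0.708, -0.001, -0.707], [-0.707, 0.001, -0.708]]
wrist_force: [-2.0, 4.1, -1.5]
grip_width: 0.0195
finger_force: 59.3
```

play_rows:
  targets:
    - {"claw": 0, "dx": 0, "dy": -0.003, "dz": 0, "ax": 0, "ay": 0, "az": 0}
    - {"claw": 0, "dx": 0, "dy": -0.003, "dz": 0, "ax": 0, "ay": 0, "az": 0}

```text
time_s: 12.95
tcp_pos: [0.459, -0.1216, 0.0992]
ee_rot: [[0.001, 1.0, -0.0], [0.707, -0.001, -0.707], [-0.707, 0.001, -0.707]]
wrist_force: [-1.8, 2.9, -1.1]
grip_width: 0.0192
finger_force: 59.3
```

play_rows:
  targets:
    - {"claw": 0, "dx": 0, "dy": -0.003, "dz": 0, "ax": 0, "ay": 0, "az": 0}
    - {"claw": 0, "dx": 0, "dy": -0.003, "dz": 0, "ax": 0, "ay": 0, "az": 0}
    - {"claw": 0, "dx": 0, "dy": -0.003, "dz": 0, "ax": 0, "ay": 0, "az": 0}

```text
time_s: 13.32
tcp_pos: [0.4591, -0.131, 0.0994]
ee_rot: [[0.002, 1.0, -0.0], [0.707, -0.001, -0.707], [-0.707, 0.001, -0.707]]
wrist_force: [-1.3, 1.8, -0.2]
grip_width: 0.0194
finger_force: 59.1
```

play_rows:
  targets:
    - {"claw": 0, "dx": 0, "dy": -0.0025, "dz": 0, "ax": 0, "ay": 0, "az": 0}
    - {"claw": 0, "dx": 0, "dy": -0.0025, "dz": 0, "ax": 0, "ay": 0, "az": 0}

```text
time_s: 13.58
tcp_pos: [0.4593, -0.1358, 0.0994]
ee_rot: [[0.001, 1.0, 0.0], [0.707, -0.001, -0.707], [-0.707, 0.001, -0.707]]
wrist_force: [-0.8, 0.9, -0.5]
grip_width: 0.0193
finger_force: 59.1
```

play_rows:
  targets:
    - {"claw": 0, "dx": 0, "dy": -0.002, "dz": 0, "ax": 0, "ay": 0, "az": 0}
    - {"claw": 0, "dx": 0, "dy": -0.002, "dz": 0, "ax": 0, "ay": 0, "az": 0}

```text
time_s: 13.82
tcp_pos: [0.4593, -0.1397, 0.0993]
ee_rot: [[0.001, 1.0, 0.0], [0.707, -0.001, -0.707], [-0.707, 0.001, -0.707]]
wrist_force: [0.3, 0.2, -1.5]
grip_width: 0.0194
finger_force: 59.0
```

```bash
python3 look.py t5
```

```text
[ 0.45931946 -0.13969923  0.09934705] [ 0.285955    0.23543637 -1.47169949] [-0.83  0.84  0.71  2.16  0.49  0.56 -0.7 ]
stick_face 0.5 [342.  243.3] 144 [[0.45, -0.174, 0.097], [0.459, -0.149, 0.115], [0.469, -0.127, 0.119]]
stick_face 0.44 [386.  188.9] 539 [[0.573, -0.304, 0.004], [0.595, -0.273, 0.078], [0.632, -0.25, 0.104]]
jar_center 0.41 [344.6 240.4] 158 [[0.449, -0.177, 0.095], [0.459, -0.152, 0.114], [0.468, -0.126, 0.119]]
jar_center 0.27 [408.6 242.1] 10027 [[0.374, -0.422, 0.024], [0.448, -0.284, 0.206], [0.531, -0.062, 0.213]]
```

View pics/t5.png

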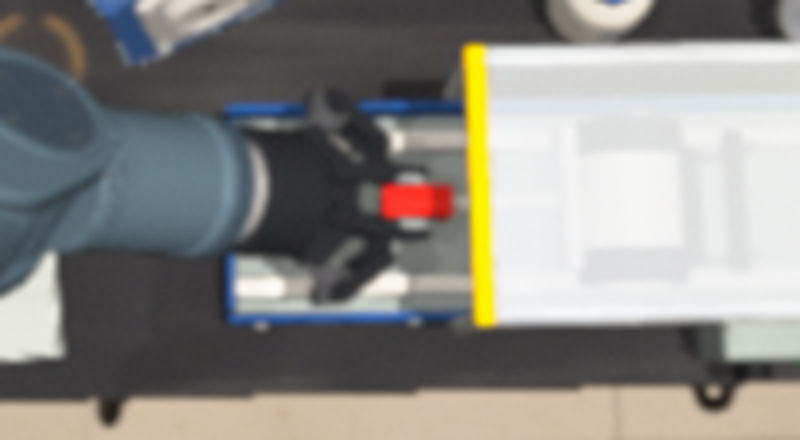

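The jar is centred at crop column ~632 with the blade just behind it at ~570. It is at the crest and the force is near zero. I'll hold briefly and look again.

play_rows:
  targets:
    - {"claw": 0, "dx": 0, "dy": 0, "dz": 0, "ax": 0, "ay": 0, "az": 0}
    - {"claw": 0, "dx": 0, "dy": 0, "dz": 0, "ax": 0, "ay": 0, "az": 0}
    - {"claw": 0, "dx": 0, "dy": 0, "dz": 0, "ax": 0, "ay": 0, "az": 0}
    - {"claw": 0, "dx": 0, "dy": 0, "dz": 0, "ax": 0, "ay": 0, "az": 0}

```text
time_s: 14.48
tcp_pos: [0.4593, -0.1394, 0.0993]
ee_rot: [[0.001, 1.0, 0.0], [0.707, -0.001, -0.707], [-0.707, 0.001, -0.707]]
wrist_force: [-0.2, 1.0, -1.9]
grip_width: 0.019
finger_force: 59.0
```

```bash
python3 look.py t6
python3 - <<'E'
import cv2,numpy as np
a=cv2.imread('pics/t5.png').astype(int);b=cv2.imread('pics/t6.png').astype(int)
for im in (a,b): print(np.round(im[245:275:1,560:720:6].mean((0,2))).astype(int)); print(np.round(im[125:145,560:720:6].mean((0,2))).astype(int))
E
```

```text
[ 0.45925071 -0.13944709  0.09927869] [-0.21190667  1.02262671 -1.92861113] [-0.83  0.84  0.71  2.16  0.49  0.56 -0.7 ]
jar_center 0.38 [448.8 190.7] 594 [[0.562, -0.464, 0.001], [0.597, -0.446, 0.042], [0.62, -0.405, 0.084]]
[237 238 242 240 231 226 226 225 225 225 225 225 225 226 226 225 225 225
 225 225 225 224 227 228 231 235 236]
[239 243 241 230 223 222 223 223 223 223 223 223 224 223 224 223 223 223
 223 222 228 238 240 240 240 240 239]
[237 239 242 240 231 226 225 226 225 225 225 225 226 225 225 225 225 225
 225 225 224 225 227 228 231 235 235]
[238 243 241 230 223 223 223 223 223 223 224 223 224 224 223 223 223 223
 223 223 228 238 241 240 240 240 239]
```

play_rows:
  targets:
    - {"claw": 0, "dx": 0, "dy": -0.002, "dz": 0, "ax": 0, "ay": 0, "az": 0}
    - {"claw": 0, "dx": 0, "dy": -0.002, "dz": 0, "ax": 0, "ay": 0, "az": 0}
    - {"claw": 0, "dx": 0, "dy": 0, "dz": 0, "ax": 0, "ay": 0, "az": 0}
    - {"claw": 0, "dx": 0, "dy": 0, "dz": 0, "ax": 0, "ay": 0, "az": 0}
    - {"claw": 0, "dx": 0, "dy": 0, "dz": 0, "ax": 0, "ay": 0, "az": 0}

```text
time_s: 15.25
tcp_pos: [0.4592, -0.1435, 0.0993]
ee_rot: [[0.001, 1.0, 0.0], [0.707, -0.001, -0.707], [-0.707, 0.001, -0.707]]
wrist_force: [-0.6, 0.0, -2.1]
grip_width: 0.0194
finger_force: 58.9
```

```bash
cat >> look.py <<'E'
a=cv2.imread(f'pics/{sys.argv[1]}.png').astype(int)
for r in (slice(245,275),slice(125,145)): print((np.round(a[r,560:760:5].mean((0,2)))-200).astype(int))
E
python3 look.py t7
```

```text
[ 0.45918968 -0.14350186  0.09927978] [-0.6403714   0.04540866 -2.07726198] [-0.82  0.84  0.71  2.16  0.49  0.55 -0.7 ]
stick_face 0.42 [348.9 240.1] 145 [[0.449, -0.175, 0.097], [0.458, -0.154, 0.114], [0.468, -0.13, 0.118]]
[38 37 38 41 43 42 40 36 33 29 26 25 25 26 26 26 25 26 25 25 26 25 25 26
 26 25 25 25 25 25 25 25 26 28 27 26 25 27 31 35]
[37 38 41 43 43 42 42 42 41 34 25 23 23 23 23 23 23 23 24 23 23 23 23 23
 23 23 23 23 22 23 24 29 31 28 27 27 32 37 39 39]
```

play_rows:
  targets:
    - {"claw": 0, "dx": 0, "dy": 0, "dz": 0, "ax": 0, "ay": 0, "az": 0}
    - {"claw": 0, "dx": 0, "dy": 0, "dz": 0, "ax": 0, "ay": 0, "az": 0}
    - {"claw": 0, "dx": 0, "dy": 0.006, "dz": 0, "ax": 0, "ay": 0, "az": 0}
    - {"claw": 0, "dx": 0, "dy": 0.012, "dz": 0, "ax": 0, "ay": 0, "az": 0}
    - {"claw": 0, "dx": 0, "dy": 0.02, "dz": 0, "ax": 0, "ay": 0, "az": 0}
    - {"claw": 0, "dx": 0, "dy": 0.025, "dz": 0, "ax": 0, "ay": 0, "az": 0}

```text
time_s: 16.15
tcp_pos: [0.4592, -0.0787, 0.0992]
ee_rot: [[0.001, 1.0, 0.0], [0.707, -0.001, -0.707], [-0.707, 0.001, -0.707]]
wrist_force: [0.4, -0.4, -2.1]
grip_width: 0.0198
finger_force: 58.9
```

```bash
python3 look.py t8
```

```text
[ 0.45918887 -0.07871801  0.09920796] [ 0.40674383 -0.38043036 -2.1186977 ] [-0.91  0.83  0.66  2.12  0.43  0.66 -0.73]
stick_face 0.79 [334.  243.9] 343 [[0.43, -0.177, 0.083], [0.458, -0.126, 0.109], [0.488, -0.068, 0.118]]
[39 39 39 39 39 38 37 36 33 29 26 25 25 25 26 25 25 26 25 26 26 26 25 26
 25 25 25 25 25 25 25 25 26 28 27 26 25 27 31 35]
[42 42 42 42 42 42 42 42 41 34 25 23 23 23 23 23 23 24 23 24 23 23 23 23
 23 23 23 23 23 23 24 29 31 28 26 27 32 37 39 39]
```

View pics/t8.png

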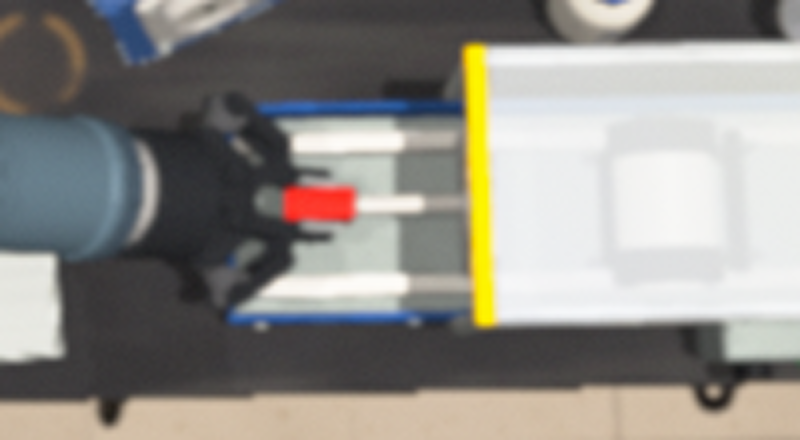

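The jar sits in the hollow, with its tyres at columns 605–725 beside the back stop, square and unmoved after the blade withdrew. Now I'll carry the stick back to the tray.

play_rows:
  targets:
    - {"claw": 0, "dx": 0, "dy": 0.036, "dz": 0, "ax": 0, "ay": 0, "az": 0}
    - {"claw": 0, "dx": 0, "dy": 0.042, "dz": 0, "ax": 0, "ay": 0, "az": 0}
    - {"claw": 0, "dx": 0, "dy": 0.045, "dz": 0, "ax": 0, "ay": 0, "az": 0}
    - {"claw": 0, "dx": -0.006, "dy": 0.045, "dz": 0, "ax": 0, "ay": 0, "az": 0}
    - {"claw": 0, "dx": -0.006, "dy": 0.045, "dz": 0, "ax": 0, "ay": 0, "az": 0}
    - {"claw": 0, "dx": -0.005, "dy": 0.045, "dz": 0, "ax": 0, "ay": 0, "az": 0}
    - {"claw": 0, "dx": -0.005, "dy": 0.04, "dz": 0, "ax": 0, "ay": 0, "az": 0}
    - {"claw": 0, "dx": 0, "dy": 0.024, "dz": 0, "ax": 0, "ay": 0, "az": 0}

```text
time_s: 17.3
tcp_pos: [0.4365, 0.2437, 0.099]
ee_rot: [[-0.0, 1.0, 0.001], [0.708, 0.001, -0.707], [-0.707, 0.0, -0.708]]
wrist_force: [0.0, -0.0, -2.6]
grip_width: 0.0193
finger_force: 59.2
```

play_rows:
  targets:
    - {"claw": 0, "dx": 0, "dy": 0, "dz": -0.018, "ax": 0, "ay": 0, "az": 0}
    - {"claw": 0, "dx": 0, "dy": 0, "dz": -0.018, "ax": 0, "ay": 0, "az": 0}
    - {"claw": 0, "dx": 0, "dy": 0, "dz": -0.015, "ax": 0, "ay": 0, "az": 0}
    - {"claw": 0, "dx": 0, "dy": 0, "dz": -0.006, "ax": 0, "ay": 0, "az": 0}
    - {"claw": 0, "dx": 0, "dy": 0, "dz": -0.003, "ax": 0, "ay": 0, "az": 0}
    - {"claw": 0, "dx": 0, "dy": 0, "dz": 0, "ax": 0, "ay": 0, "az": 0}

```text
time_s: 18.05
tcp_pos: [0.4373, 0.2414, 0.0394]
ee_rot: [[0.002, 1.0, 0.0], [0.707, -0.001, -0.707], [-0.707, 0.001, -0.707]]
wrist_force: [-0.8, -0.1, -1.9]
grip_width: 0.0191
finger_force: 59.0
```

Run:
```python
from h import *
print(robot.sense()["tcp_pos"],robot.sense()["wrist_force"])
for n in("top","side"):
    t=robot.camera(n)
    for r in robot.cut_out(n,"stick_grip")[:1]:
        p=pts(t,r["pixels"]); print(n,r["p"],np.round(np.percentile(p,[2,50,98],axis=0),3).tolist())
```

```text
[0.43733472 0.24136238 0.03944654] [-0.7801757  -0.06376705 -1.88924452]
top 0.63 [[0.369, -0.424, 0.022], [0.454, -0.253, 0.206], [0.531, -0.038, 0.214]]
side 0.95 [[0.397, 0.128, -0.002], [0.437, 0.134, 0.034], [0.475, 0.243, 0.053]]
```

play_rows:
  targets:
    - {"claw": 0, "dx": 0, "dy": 0, "dz": -0.002, "ax": 0, "ay": 0, "az": 0}
    - {"claw": 0, "dx": 0, "dy": 0, "dz": -0.0015, "ax": 0, "ay": 0, "az": 0}
    - {"claw": 0, "dx": 0, "dy": 0, "dz": -0.001, "ax": 0, "ay": 0, "az": 0}
    - {"claw": 0, "dx": 0, "dy": 0, "dz": 0, "ax": 0, "ay": 0, "az": 0}

```text
time_s: 18.75
tcp_pos: [0.4371, 0.2414, 0.0347]
ee_rot: [[0.001, 1.0, -0.0], [0.707, -0.001, -0.707], [-0.707, 0.001, -0.707]]
wrist_force: [0.9, -0.1, -2.1]
grip_width: 0.0191
finger_force: 59.0
```

play_rows:
  targets:
    - {"claw": 0, "dx": 0, "dy": 0, "dz": -0.001, "ax": 0, "ay": 0, "az": 0}
    - {"claw": 0, "dx": 0, "dy": 0, "dz": 0, "ax": 0, "ay": 0, "az": 0}

```text
time_s: 19.0
tcp_pos: [0.4372, 0.2415, 0.0344]
ee_rot: [[0.002, 1.0, -0.0], [0.707, -0.001, -0.708], [-0.708, 0.001, -0.707]]
wrist_force: [-1.3, 1.8, 4.8]
grip_width: 0.0193
finger_force: 59.8
```

Touchdown felt. I'll release slowly and back off along the tool axis.

play_rows:
  targets:
    - {"claw": 0.3, "dx": 0, "dy": 0, "dz": 0, "ax": 0, "ay": 0, "az": 0}
    - {"claw": 0.5, "dx": 0, "dy": 0, "dz": 0, "ax": 0, "ay": 0, "az": 0}
    - {"claw": 0.8, "dx": 0, "dy": 0, "dz": 0, "ax": 0, "ay": 0, "az": 0}
    - {"claw": 1, "dx": 0, "dy": 0, "dz": 0, "ax": 0, "ay": 0, "az": 0}
    - {"claw": 1, "dx": 0, "dy": 0, "dz": 0, "ax": 0, "ay": 0, "az": 0}

```text
time_s: 19.62
tcp_pos: [0.4371, 0.2414, 0.0338]
ee_rot: [[0.001, 1.0, -0.0], [0.707, -0.001, -0.707], [-0.707, 0.001, -0.707]]
wrist_force: [-0.4, -0.1, -0.4]
grip_width: 0.0855
finger_force: 0.0
```

play_rows:
  targets:
    - {"claw": 1, "dx": 0, "dy": 0.008, "dz": 0.008, "ax": 0, "ay": 0, "az": 0}
    - {"claw": 1, "dx": 0, "dy": 0.015, "dz": 0.015, "ax": 0, "ay": 0, "az": 0}
    - {"claw": 1, "dx": 0, "dy": 0.025, "dz": 0.025, "ax": 0, "ay": 0, "az": 0}
    - {"claw": 1, "dx": 0, "dy": 0.025, "dz": 0.03, "ax": 0, "ay": 0, "az": 0}
    - {"claw": 1, "dx": 0, "dy": 0.025, "dz": 0.03, "ax": 0, "ay": 0, "az": 0}
    - {"claw": 1, "dx": 0, "dy": 0.015, "dz": 0.02, "ax": 0, "ay": 0, "az": 0}
    - {"claw": 1, "dx": 0, "dy": 0, "dz": 0, "ax": 0, "ay": 0, "az": 0}
    - {"claw": 1, "dx": 0, "dy": 0, "dz": 0, "ax": 0, "ay": 0, "az": 0}

```text
time_s: 20.62
tcp_pos: [0.4369, 0.3536, 0.1612]
ee_rot: [[0.001, 1.0, -0.001], [0.706, -0.002, -0.708], [-0.708, 0.0, -0.706]]
wrist_force: [0.3, 0.2, -0.4]
grip_width: 0.0859
finger_force: 0.0
```

Run:
```python
from h import *
print(robot.sense()["tcp_pos"],robot.sense()["wrist_force"])
t=robot.camera("top"); side=robot.camera("side")
for n,k in (("top",t),("side",side)):
    for r in robot.cut_out(n,"stick_grip")[:1]:
        p=pts(k,r["pixels"]); print(n,r["p"],np.round(np.percentile(p,[2,50,98],axis=0),3).tolist())
cv2.imwrite("pics/end.png",cv2.resize(t["color"][170:300,165:485,::-1],None,fx=2.5,fy=2.5,interpolation=2))
```

```text
[0.43686397 0.35359937 0.16121472] [ 0.31983516  0.23950694 -0.35155151]
top 0.58 [[0.399, 0.134, 0.003], [0.437, 0.154, 0.046], [0.478, 0.25, 0.054]]
side 0.64 [[0.394, 0.128, -0.0], [0.436, 0.134, 0.029], [0.479, 0.24, 0.048]]
```

View pics/end.png

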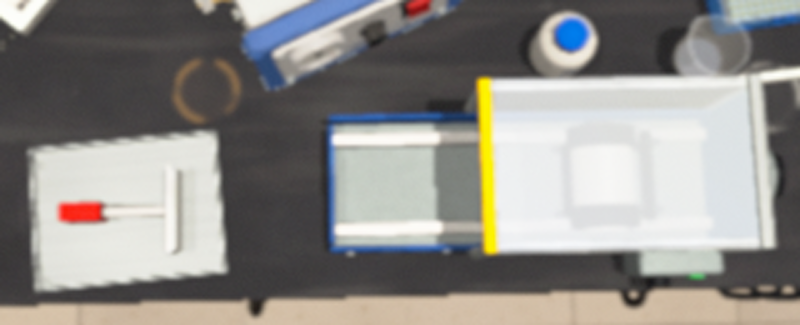

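The stick lies flat in its tray with the grip at (80,212), and the jar is seated under the hood at (605,175). The arm is clear of everything.

```bash
python3 -c "
from bench import robot
print(robot.close_job())"
```

```text
the job is handed in; nothing more can be done
None
```

I handed the job in: the last picture shows the jar seated square between the rollers and the push stick lying flat in its tray; no verdict came back.

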